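# Index the varnishing turntable to its next notch

### The arm

A 6-joint arm with a two-finger parallel gripper is mounted at the origin on the work surface. World frame = base frame: x ahead of the robot, y to its left, z up, the work surface at z = 0. Lengths are in mm, angles in rad, forces in N, time in s.
With the tool pointing down it reaches from about 225 to 725 mm from the base axis. Payload 3.1 kg.
Tool frame: the origin (TCP) lies at the very end of the fingers, on their centre line; the grasp point (between the pads) lies 19 mm behind it; z points along the fingers, y is the line along which they close (so a half turn about z gives the same grasp; the last joint's range is limited). The gripper opens to 85 mm and grips with 20 to 120 N. Pads are 22 mm wide; open, the fingers measure 114 mm over their backs; the gripper's body (76 mm by 85 mm) begins 54 mm behind the grasp point. The pads swing forward as they close: fully open they stand 13 mm farther back than shut.
Start: joints at [1.073, 0.048, 0.099, 1.622, 0, 1.443], TCP at [189.757, 489.5, 231.312] pointing down, gripper open.
Joint ranges: [-2.91, 2.91], [-0.99, 1.94], [-1.21, 1.42], [-2.12, 2.29], [-1.49, 1.47], [-3.14, 3.14]. Speed limits (rad/s): [2.79, 2.79, 3.14, 3.14, 3.14, 3.14].

### API

Orientations are given as [roll, pitch, yaw] about the fixed x, y, z axes, in that order (R = Rz(yaw) Ry(pitch) Rx(roll)).
In Python, from rig import get_obs, grab_frame, finish_job gives the robot as it stands.
- The arm moves only by the tool servo_tool, never from a script. Its argument "rows" is a list of rows, each a list of 7 numbers: the shift along the tool's x, y, z scaled (see below), then the turn, a rotation vector about the tool's x, y, z scaled (see below), then the opening, from -1 (shut) to 1 (fully open). A call has 1 to 20 rows; each row shifts and turns the commanded pose from where the row before left it, along the tool's axes as they then stand; what a row does not reach is not made up. The controller multiplies each number of a shift by 30 mm and each number of a turn by 5 degrees. A row lasts 1/12 s, in which the tool goes at most 41.7 mm and 7.16 degrees, less where a joint would pass 70% of its speed; a pose out of reach is approached as far as the arm can. A call with a number of a shift or a turn outside -1 to 1 is refused whole. A call with a gripper value outside its range is refused whole. The fingers move at their own pace and stop on an object; "squeeze" is the grip in N (left out, the last holds). Time passes only in rows, so rows that do not move let the fingers close. It gives the time, the measured TCP pose, the force, the opening and the grip force at its end, in the units of the state.
- get_obs(): the state, without advancing time (a new reading comes with each control period).
- grab_frame(name): name is "scene" or "top"; returns a dict with "img" (480x640x3 uint8, red, green, blue), "depth" (480x640 float32, mm along the optical axis (not along the pixel's ray), 0 where there is no reading), "mtx" (3x3 intrinsics, pixels), "k1" (the pictures are not rectified: a ray, as slopes to the right and down, at radius r is drawn at 1 + k1 r^2 times it, then the intrinsics apply), "R" (3x3) and "t" (3): a world point X has camera coordinates R X + t. Camera axes: x right, y down, z forward; pixel columns grow to the right and rows downward; lengths in mm; the calibration is good to about 2 mm. A picture is of the moment at which its call begins.
- finish_job(): hands the job in; it is judged then, once.
The state is a dict: "time": time; "qpos": joint angles; "qd": joint speeds; "joint_efforts": joint torques, N m; "tcp_pos": TCP position; "eef_rot": TCP orientation; "contact_force": force on the tool from outside, world axes, zero at the start; "wrist_torque": the same for the moment, N m; "width": finger opening in mm; "gripper_force": force on a finger pad.
Only numpy, scipy, OpenCV 4.12 (cv2) and the standard library are available. Lean on these libraries where they do the work, as an engineer would, in place of code of your own. Each camera call takes 0.05 s, during which the arm holds its last target. There are 200 camera calls.

### The job

Turn the freshly varnished slab on to its next position: pull the red ring of the turntable's spring lock up, turn the table counter-clockwise (seen from above) and let the pin spring fully home in the next notch, on the brass sector, which you have to feel for because that sector was re-clamped by hand. The lock pin bends easily, so treat it gently and never wrench it sideways against a notch or press it hard onto the rim. Do not touch the wet slab with anything, and leave everything else on the bench where it is.

Things in the scene. Friction and masses are not known exactly. Their poses are not given: they have to be found in the camera images.
- stand: fixed round blue base of the indexing turntable, 304 mm across, 12 mm thick, on newspaper; origin on the turning axis at the table surface, z up; its -x axis points from the turning axis to the start notch. A raised index rim runs round part of it, 135 mm from the axis: first a dark steel sector, then a brass one. The rim has only two notches, one in each. The table turns from -0.04 to 1.16 rad.
- start_notch (a point): fixed point on the rim at the start notch, 31.5 mm above the table (rim top): a radial slot 13 mm wide with upright walls in the dark steel sector (26 mm wide radially). The pin starts here.
- steel_end (a point): point on the rim top where the steel sector ends, 0.50 rad counter-clockwise of the start notch. Then comes the brass sector (18 mm wide radially, top 30 mm above the table), which slides under the steel one. Its notch (11.6 mm wide, upright walls) was re-clamped by hand: anywhere from 0.65 to 1.05 rad counter-clockwise of the start notch, not measured; feel for it (the pin drops 7 mm) or see it.
- platter (a joint): turning angle (rad) of the plywood platter (196 mm across, top 46 mm above the table) with its aluminium arm and lock; 0 with the arm over the start notch, grows counter-clockwise seen from above. Stiff: it needs about 2 to 3 N sideways at the ring to turn and stays where it is left.
- plunger (a joint): lift (m) of the spring lock (red ring, stem and index pin in one piece): 0 = fully home in a notch, about 0.007 = pin resting on the brass sector, about 0.0085 = on the steel sector, 0.016 = upper stop; above 0.010 the pin is clear of the rim. The spring pushes it down with 6.5 N at 0 and 10.5 N at the stop, damped: a freed pin drops in well under 0.1 s.
- ring (a point): centre of the upright red pull ring at the end of the arm, 135 mm from the turning axis, 84 mm above the table with the lock home, rising with the lock. 36 mm outside diameter, 8 mm round bar. Site x points towards the turning axis, y is the ring's own axis (the direction of turning; fingers closing along it pinch 8 mm), z up. It does not swivel. Nothing stands within 35 mm beside it.
- bush (a point): top centre of the aluminium guide bush of the lock at the end of the arm, 58 mm above the table; 22 mm wide; 8 mm below the lower edge of the ring when the lock is home; turns with the platter
- index_pin: steel index pin under the ring, 8 mm diameter with a round end, one piece with the lock, turning with the platter; its origin lies on the pin's axis, at table height when the lock is home; the tip is 22 mm above the origin. It bends if loaded with more than 25 N; the lock spring alone loads it with up to 9 N.
- slab: freshly varnished half-round log slab, about 184 by 92 mm and 32 mm thick (top 78 mm above the table), screwed to the platter from below and turning with it; nowhere more than 105 mm from the turning axis; origin on the turning axis at its underside
- brush: loose paint brush, 200 mm long, lying to the right of the turntable; bystander, origin under its middle
- tin: loose closed tin, 66 mm wide, 75 mm tall, beside the turntable; bystander, origin under its centre
- tub: loose white plastic tub, 100 mm wide, 85 mm tall; bystander, origin under its centre
- bottle: loose amber bottle, 64 mm wide, 160 mm tall; bystander, origin under its centre
- screwdriver: loose screwdriver lying on the table; bystander, origin under its middle
- spare_slab: loose unvarnished half-round slab, 170 by 85 mm, 30 mm thick; bystander, origin near the middle of its underside
- log_round: loose short log round, 124 mm wide, 50 mm tall; bystander, origin under its centre

How it is judged:
By the outcome, as a careful person would: the job done as asked, in the order asked, and still so for the second after the job is handed in, with the robot touching nothing.
It also fails if it takes over 58 s, if anything falls off the work surface, if the arm or the gripper's body presses on something with over 40 N, if the wrist force passes 120 N, or if a joint passes its speed limit or range.

## Working session

There is one attempt and no reset: what is moved stays moved. The work goes in short steps, Python scripts to look and compute and a tool call to move; the robot and the scene stay as the last step left them, time stands still between calls to the robot, and variables do not carry over. Pictures are saved under pics/ and viewed, at most 10 in all, crops included, and the job is handed in when it is done.

Besides the shell and the picture viewer there is one more tool, called by a JSON object that holds its "name" and its "arguments". servo_tool: Moves the arm, as the interface text tells. Its arguments: {"type":"object","properties":{"rows":{"type":"array"},"squeeze":{"type":"number"}},"required":["rows"]}

```bash
mkdir -p pics; cat > h.py <<'E'
import numpy as np, cv2
from rig import get_obs, grab_frame, finish_job
def ray(f,u,v):
    K=f["mtx"];d=np.array([(u-K[0][2])/K[0][0],(v-K[1][2])/K[1][1]]);s=d.copy()
    for _ in range(20): s=d/(1+f["k1"]*(s@s))
    R=np.array(f["R"]);return -R.T@np.array(f["t"]),R.T@np.array([s[0],s[1],1.])
def onz(f,u,v,z):
    o,d=ray(f,u,v);return o+d*(z-o[2])/d[2]
def pt(f,u,v):
    o,d=ray(f,u,v);return o+d*f["depth"][int(round(v)),int(round(u))]
def save(f,n): cv2.imwrite("pics/"+n,cv2.cvtColor(np.asarray(f["img"]),cv2.COLOR_RGB2BGR))
E
python3 - <<'E'
from h import *
for n in("scene","top"):
    f=grab_frame(n);save(f,n+"0.png");hsv=cv2.cvtColor(f["img"],cv2.COLOR_RGB2HSV)
    o,_=ray(f,320,240);print(n,o.round(),f["k1"],f["mtx"])
    m=(((hsv[...,0]<6)|(hsv[...,0]>174))&(hsv[...,1]>150)&(hsv[...,2]>80)).astype(np.uint8)
    k,l,s,c=cv2.connectedComponentsWithStats(m)
    for i in range(1,k):
        if s[i,4]>30: 
            ys,xs=np.where(l==i); P=np.array([pt(f,x,y) for x,y in zip(xs,ys) if f["depth"][y,x]>0]); print("red",s[i],c[i].round(1),np.median(P,0).round(1) if len(P) else "",P.min(0).round(),P.max(0).round())
print(get_obs())
E
```

```text
scene [1054. -448. 1219.] -0.057073019613719043 [[513.30435026   0.         324.14477775]
 [  0.         513.30435026 249.36654007]
 [  0.           0.           1.        ]]
red [432  88  25  21  34] [443.3  97.7] [358.5 587.2 105. ] [312. 581.  97.] [413. 595. 110.]
red [458 109  27  23  46] [472.1 120.7] [482.5 586.5 105.7] [420. 581.  99.] [531. 591. 113.]
red [494 131  43  38 399] [515.7 149.3] [621.7 644.7  61.8] [569. 580.  14.] [625. 727. 112.]
red [318 207   9   9  32] [321.6 211.3] [455.1  37.   92.4] [441.  35.  70.] [469.  42. 102.]
red [140 268  25  31 300] [151.7 282.3] [ 323.1 -420.8   22.1] [ 270. -433.   10.] [ 371. -409.   32.]
top [ 440.  -24. 1208.] 0.009482651497626792 [[443.54904905   0.         315.27585802]
 [  0.         443.54904905 238.73529969]
 [  0.           0.           1.        ]]
red [447 307  11  39 325] [451.9 326.2] [ 319.7 -418.6   22.8] [ 267. -434.   -3.] [ 370. -409.   30.]
{'time': 0.1, 'qpos': array([1.07320888e+00, 4.86683319e-02, 9.77406759e-02, 1.62200259e+00,
       1.10077202e-05, 1.44301650e+00]), 'qd': array([-0.00108433, -0.00054794,  0.00407157, -0.0004366 ,  0.00176511,
        0.00050069]), 'joint_efforts': array([ 1.77060796e-03, -3.39850652e+01,  3.20935428e+01,  1.58042199e-02,
       -2.48842334e-04, -5.35923775e-06]), 'tcp_pos': array([189.48474309, 489.01585798, 230.2316289 ]), 'eef_rot': array([-3.13947754e+00, -2.82847844e-04,  2.77178472e+00]), 'contact_force': array([ 0.2010482 , -0.56661217,  0.42677156]), 'wrist_torque': array([-0.03877047,  0.02777808,  0.00014046]), 'gripper_force': 0.0, 'width': 85.54505312207971}
```

View pics/top0.png

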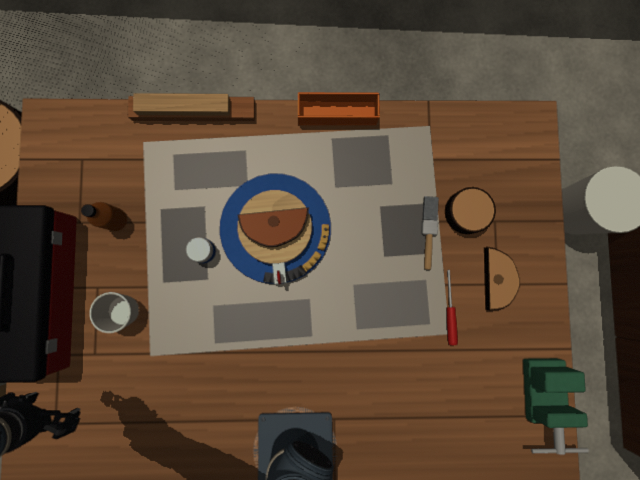

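View pics/scene0.png

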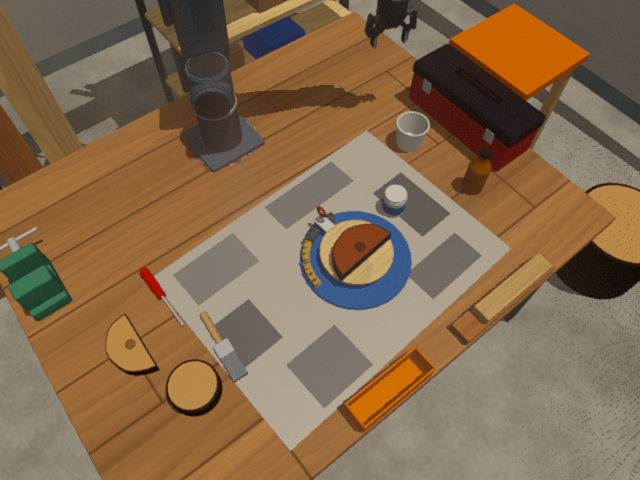

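The top view shows the turntable at about (275,229), the ring at about (280,277), and the striped brass sector to its right at about (322,245). The tin is at (200,250). The scene view shows the ring at (322,211). I'll measure the disc and ring next.

```bash
python3 - <<'E'
from h import *
f=grab_frame("top");img=f["img"];hsv=cv2.cvtColor(img,cv2.COLOR_RGB2HSV)
m=((hsv[...,0]>100)&(hsv[...,0]<125)&(hsv[...,1]>150)).astype(np.uint8)
m[:150]=0;m[310:]=0;m[:,:200]=0;m[:,345:]=0
c=max(cv2.findContours(m,0,1)[0],key=cv2.contourArea)[:,0]
P=np.array([onz(f,u,v,12)[:2] for u,v in cv2.convexHull(c)[:,0]])
A=np.c_[2*P,np.ones(len(P))];s=np.linalg.lstsq(A,(P**2).sum(1),rcond=None)[0];r=np.sqrt(s[2]+s[:2]@s[:2])
res=np.hypot(*(P-s[:2]).T)-r;print("disc",s[:2],r,np.abs(res).max(),len(P))
C=s[:2]
red=((hsv[...,0]<8)|(hsv[...,0]>172))&(hsv[...,1]>130)&(hsv[...,2]>60)
ys,xs=np.where(red);k=(abs(xs-280)<15)&(abs(ys-275)<20)
for x,y in zip(xs[k],ys[k]): print(x,y,pt(f,x,y).round(),onz(f,x,y,100).round(),img[y,x])
g=grab_frame("scene");h2=cv2.cvtColor(g["img"],cv2.COLOR_RGB2HSV)
red=((h2[...,0]<8)|(h2[...,0]>172))&(h2[...,1]>130)&(h2[...,2]>60)
ys,xs=np.where(red);k=(abs(xs-322)<10)&(abs(ys-211)<10)
q=[xs[k].min(),xs[k].max(),ys[k].min(),ys[k].max()];print(q,onz(g,(q[0]+q[1])/2,(q[2]+q[3])/2,84).round(1))
a=cv2.resize(img[170:295,215:340],None,fx=4.5,fy=4.5,interpolation=cv2.INTER_CUBIC)
b=cv2.resize(g["img"][190:300,290:350],None,fx=4,fy=5.11,interpolation=cv2.INTER_CUBIC)
o=np.zeros((562,a.shape[1]+b.shape[1],3),np.uint8);o[:a.shape[0],:a.shape[1]]=a[:562];o[:b.shape[0],a.shape[1]:]=b[:562]
save({"img":np.clip(o.astype(float)*1.6,0,255).astype(np.uint8)},"crop.png")
E
```

```text
disc [585.81337244  50.70198465] 148.0076447272833 1.3035551566139532 40
278 271 [467.  38.  96.] [467.  38. 100.] [89 42 38]
277 272 [465.  40.  95.] [464.  40. 100.] [96 49 44]
278 272 [465.  38.  97.] [464.  38. 100.] [88 14 12]
277 273 [462.  40.  99.] [462.  40. 100.] [104  50  45]
278 273 [462.  38.  97.] [462.  38. 100.] [101  16  13]
279 273 [462.  35.  97.] [462.  35. 100.] [83 43 40]
277 274 [460.  40.  98.] [460.  40. 100.] [108  44  41]
278 274 [459.  38. 100.] [459.  38. 100.] [110  18  14]
279 274 [459.  35. 101.] [459.  35. 100.] [83 26 23]
277 275 [457.  40.  97.] [457.  40. 100.] [112  49  45]
278 275 [457.  38. 100.] [457.  38. 100.] [113  19  16]
279 275 [457.  35.  99.] [457.  35. 100.] [86 20 18]
278 276 [454.  37. 104.] [455.  38. 100.] [113  21  18]
279 276 [455.  35.  97.] [455.  35. 100.] [87 17 16]
278 277 [452.  38.  99.] [452.  38. 100.] [107  22  19]
279 277 [452.  35. 101.] [452.  35. 100.] [86 17 14]
278 278 [450.  38. 101.] [450.  38. 100.] [104  27  24]
279 278 [450.  35.  98.] [450.  35. 100.] [87 15 13]
278 279 [447.  38.  98.] [447.  38. 100.] [102  28  24]
279 279 [447.  35.  96.] [447.  35. 100.] [90 17 14]
278 280 [445.  38.  99.] [445.  38. 100.] [100  23  21]
279 280 [445.  35. 101.] [445.  35. 100.] [90 15 13]
280 280 [445.  33.  95.] [445.  33. 100.] [62 32 29]
278 281 [442.  38.  98.] [442.  38. 100.] [86 33 30]
279 281 [442.  35.  95.] [442.  35. 100.] [78 12  8]
280 281 [442.  33.  98.] [442.  33. 100.] [62 33 30]
279 282 [440.  35.  93.] [440.  35. 100.] [72 12  9]
280 282 [440.  33.  93.] [440.  33. 100.] [64 30 28]
[np.int64(317), np.int64(326), np.int64(206), np.int64(215)] [450.   40.9  84. ]
```

View pics/crop.png

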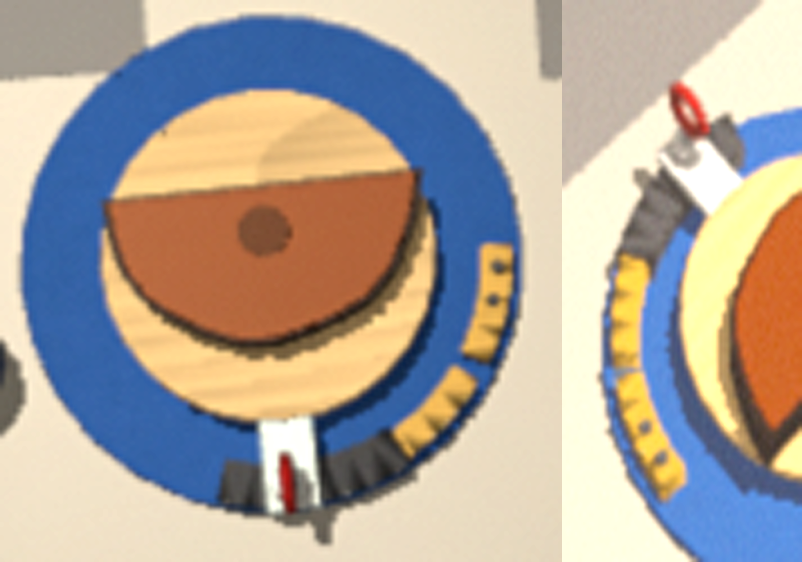

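The crop shows a gap between the two brass pieces at about crop (475,368), i.e. top pixel (320.5,252), and also in the scene view at about (305.5,262). The stripes on the rim are only shading. The ring and arm are clear of everything else. Next I'll work out the notch angle and the approach.

```bash
python3 - <<'E'
from h import *
C=np.array([585.8,50.7]);ring=np.array([452.,37.,84])
f=grab_frame("top");g=grab_frame("scene")
ang=lambda p:np.arctan2(C[1]-p[1],C[0]-p[0])
a0=ang(ring);print("ring ang",a0,"r",np.hypot(*(ring[:2]-C)))
# sampled rim profile: mean brightness/sat along arc, top & scene
def proj(f,X):
    c=np.array(f["R"])@X+np.array(f["t"]);s=c[:2]/c[2];s=s*(1+f["k1"]*(s@s));K=f["mtx"];return K[0][0]*s[0]+K[0][2],K[1][1]*s[1]+K[1][2]
for ph in np.arange(.45,1.2,.02):
    o=[]
    for F in(f,g):
        L=[]
        for r in(130,134,138):
            a=a0+ph;u,v=proj(F,np.array([C[0]-r*np.cos(a),C[1]-r*np.sin(a),30]))
            L.append(cv2.getRectSubPix(F["img"],(1,1),(float(u),float(v)))[0,0].astype(int))
        L=np.array(L);o.append((L[:,0]-L[:,2]).tolist())
    print(round(ph,2),o)
for F,u,v in((f,320.5,252),(g,305.5,262)):
    p=onz(F,u,v,30);print(p.round(1),ang(p)-a0,np.hypot(*(p[:2]-C)))
E
```

```text
ring ang 0.10203603728205723 r 134.4995539026059
0.45 [[3, 2, 3], [8, 9, 7]]
0.47 [[4, 1, 2], [23, 15, 16]]
0.49 [[26, 21, 21], [59, 53, 50]]
0.51 [[69, 60, 65], [111, 99, 89]]
0.53 [[90, 79, 77], [120, 112, 100]]
0.55 [[93, 81, 66], [123, 115, 100]]
0.57 [[99, 90, 78], [127, 125, 116]]
0.59 [[99, 97, 92], [127, 126, 126]]
0.61 [[98, 98, 99], [128, 127, 128]]
0.63 [[98, 96, 93], [126, 122, 118]]
0.65 [[93, 87, 75], [120, 107, 98]]
0.67 [[87, 72, 57], [121, 103, 86]]
0.69 [[94, 81, 65], [124, 115, 99]]
0.71 [[97, 92, 80], [124, 125, 116]]
0.73 [[97, 96, 91], [125, 127, 126]]
0.75 [[97, 96, 98], [130, 127, 126]]
0.77 [[99, 94, 89], [127, 119, 112]]
0.79 [[92, 82, 69], [117, 103, 90]]
0.81 [[89, 75, 60], [116, 105, 88]]
0.83 [[93, 82, 69], [124, 117, 103]]
0.85 [[98, 92, 83], [125, 124, 116]]
0.87 [[97, 96, 94], [125, 127, 125]]
0.89 [[98, 98, 95], [127, 125, 123]]
0.91 [[92, 89, 83], [119, 119, 106]]
0.93 [[49, 41, 29], [101, 99, 81]]
0.95 [[-36, -37, -46], [91, 92, 80]]
0.97 [[-68, -70, -69], [91, 82, 69]]
0.99 [[-32, -50, -47], [79, 49, 26]]
1.01 [[30, 16, 8], [31, 29, 18]]
1.03 [[76, 68, 54], [101, 97, 62]]
1.05 [[95, 86, 73], [122, 120, 105]]
1.07 [[97, 95, 86], [125, 126, 122]]
1.09 [[97, 96, 97], [124, 125, 126]]
1.11 [[97, 95, 95], [124, 123, 121]]
1.13 [[95, 88, 80], [122, 111, 99]]
1.15 [[90, 80, 63], [119, 106, 96]]
1.17 [[96, 86, 78], [124, 119, 115]]
1.19 [[94, 94, 95], [122, 122, 125]]
[518.3 -71.4  30. ] 0.9637065272779746 139.5054373148402
[524.5 -70.8  30. ] 1.0011256751640152 136.08401802608196
```

{"name": "servo_tool", "arguments": {"rows": [[0,0,0,0,0,-1,0],[0,0,0,0,0,-1,0],[0,0,0,0,0,-1,0],[0,0,0,0,0,-1,0],[0,0,0,0,0,-1,0],[0,0,0,0,0,-0.5,0]], "squeeze": 40}}

```text
time: 0.8
tcp_pos: [189.7, 489.5, 231.2]
eef_rot: [-3.141, -0.0, -3.028]
contact_force: [-1.0, 0.9, 1.2]
width: 42.9
gripper_force: 0.0
```

{"name": "servo_tool", "arguments": {"rows": [[-0.41,-0.94,0,0,0,0,0],[-0.41,-0.94,0,0,0,0,0],[-0.41,-0.94,0,0,0,0,0],[-0.41,-0.94,0,0,0,0,0],[-0.41,-0.94,0,0,0,0,0],[-0.41,-0.94,0,0,0,0,0],[-0.41,-0.94,0,0,0,0,0],[-0.41,-0.94,0,0,0,0,0],[-0.41,-0.94,0,0,0,0,0],[-0.41,-0.94,0,0,0,0,0],[-0.41,-0.94,0,0,0,0,0],[-0.41,-0.94,0,0,0,0,0],[-0.41,-0.94,0,0,0,0,0],[-0.41,-0.94,0,0,0,0,0],[-0.41,-0.94,0,0,0,0,0],[-0.41,-0.94,0,0,0,0,0],[-0.41,-0.94,0,0,0,0.13,0],[0,0,0,0,0,0,0]]}}

```text
time: 2.3
tcp_pos: [452.5, 31.8, 230.7]
eef_rot: [-3.139, 0.001, -3.049]
contact_force: [0.7, -0.5, -0.7]
width: 43.0
gripper_force: 0.0
```

{"name": "servo_tool", "arguments": {"rows": [[0.02,0.17,0.9,0,0,0,0],[0,0,0.9,0,0,0,0],[0,0,0.9,0,0,0,0],[0,0,0.6,0,0,0,0],[0,0,0,0,0,0,0]]}}

```text
time: 2.72
tcp_pos: [445.4, 41.6, 127.5]
eef_rot: [3.14, -0.009, -3.042]
contact_force: [-0.3, -0.6, -0.2]
width: 42.7
gripper_force: 0.0
```

```bash
python3 - <<'E'
from h import *
g=grab_frame("scene")
save({"img":cv2.resize(g["img"][150:250,270:390],None,fx=5,fy=5,interpolation=cv2.INTER_CUBIC)},"c1.png");print(get_obs()["tcp_pos"],get_obs()["eef_rot"])
E
```

```text
[446.84339322  41.52408556 129.9776116 ] [ 3.14052896 -0.00555657 -3.04235541]
```

View pics/c1.png

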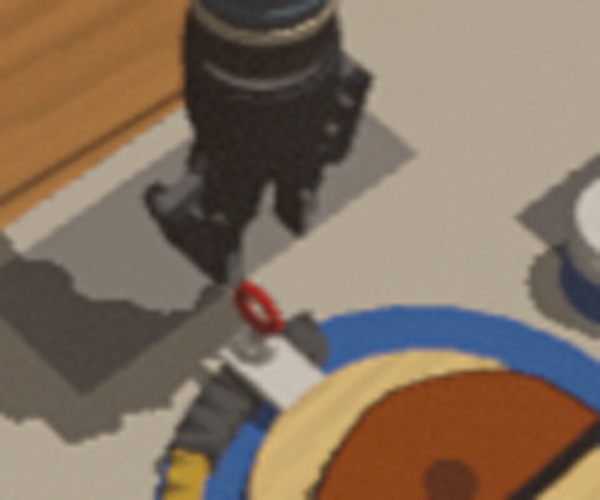

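The gripper is straddling the ring plane, but about 5 mm off in y, because I corrected from a reading that lagged. The fix goes first, then the descent.

{"name": "servo_tool", "arguments": {"rows": [[-0.13,-0.17,0,0,0,0,0],[0,0,0,0,0,0,0],[0,0,0,0,0,0,0],[0,0,0,0,0,0,0]]}}

```text
time: 3.1
tcp_pos: [454.8, 36.2, 134.0]
eef_rot: [-3.141, 0.003, -3.043]
contact_force: [0.2, 0.0, 0.6]
width: 43.0
gripper_force: 0.0
```

{"name": "servo_tool", "arguments": {"rows": [[0.1,0,0.4,0,0,0,0],[0,0,0.4,0,0,0,0],[0,0,0.4,0,0,0,0],[0,0,0.4,0,0,0,0],[0,0,0.33,0,0,0,0],[0,0,0,0,0,0,0],[0,0,0,0,0,0,0],[0,0,0,0,0,0,0]]}}

```text
time: 3.77
tcp_pos: [450.8, 36.0, 74.5]
eef_rot: [-3.142, 0.0, -3.043]
contact_force: [0.2, 0.2, -0.2]
width: 42.7
gripper_force: 0.0
```

{"name": "servo_tool", "arguments": {"rows": [[0,0,0,0,0,0,-0.3],[0,0,0,0,0,0,-0.5],[0,0,0,0,0,0,-0.6],[0,0,0,0,0,0,-0.65],[0,0,0,0,0,0,-0.68],[0,0,0,0,0,0,-0.68]], "squeeze": 25}}

```text
time: 4.27
tcp_pos: [450.7, 36.0, 74.6]
eef_rot: [-3.142, 0.0, -3.043]
contact_force: [0.1, -0.3, 0.0]
width: 13.8
gripper_force: 0.0
```

{"name": "servo_tool", "arguments": {"rows": [[0,0,0,0,0,0,-0.72],[0,0,0,0,0,0,-0.75],[0,0,0,0,0,0,-0.77],[0,0,0,0,0,0,-0.77]]}}

```text
time: 4.6
tcp_pos: [450.6, 36.4, 74.5]
eef_rot: [3.141, 0.0, -3.043]
contact_force: [0.4, 2.8, 0.8]
width: 10.1
gripper_force: 1.0
```

{"name": "servo_tool", "arguments": {"rows": [[0,0.035,0,0,0,0,-0.77],[0,0,0,0,0,0,-0.77],[0,0,0,0,0,0,-0.77]]}}

```text
time: 4.85
tcp_pos: [450.4, 36.8, 74.3]
eef_rot: [-3.141, -0.0, -3.043]
contact_force: [1.0, -0.6, -0.6]
width: 9.9
gripper_force: 0.0
```

{"name": "servo_tool", "arguments": {"rows": [[0,0,0,0,0,0,-0.85],[0,0,0,0,0,0,-1],[0,0,0,0,0,0,-1],[0,0,0,0,0,0,-1],[0,0,0,0,0,0,-1]], "squeeze": 40}}

```text
time: 5.27
tcp_pos: [450.4, 37.0, 74.3]
eef_rot: [-3.141, -0.0, -3.043]
contact_force: [-0.7, 0.5, -0.3]
width: 6.8
gripper_force: 38.9
```

{"name": "servo_tool", "arguments": {"rows": [[0,0,-0.09,0,0,0,-1],[0,0,-0.09,0,0,0,-1],[0,0,-0.09,0,0,0,-1],[0,0,-0.09,0,0,0,-1],[0,0,-0.09,0,0,0,-1],[0,0,0,0,0,0,-1],[0,0,0,0,0,0,-1]]}}

```text
time: 5.85
tcp_pos: [450.2, 37.1, 87.5]
eef_rot: [3.141, -0.001, -3.043]
contact_force: [3.2, -0.9, -9.4]
width: 6.7
gripper_force: 38.6
```

{"name": "servo_tool", "arguments": {"rows": [[-0.001,-0.09,0,0,0,-0.229,-1],[-0.0036,-0.18,0,0,0,-0.458,-1],[-0.0036,-0.18,0,0,0,-0.458,-1],[-0.0036,-0.18,0,0,0,-0.458,-1],[-0.0036,-0.18,0,0,0,-0.458,-1],[-0.0036,-0.18,0,0,0,-0.458,-1],[-0.0036,-0.18,0,0,0,-0.458,-1],[-0.001,-0.09,0,0,0,-0.229,-1],[0,0,0,0,0,0,-1],[0,0,0,0,0,0,-1]]}}

```text
time: 6.68
tcp_pos: [459.4, 1.2, 87.6]
eef_rot: [3.14, 0.0, -2.763]
contact_force: [4.2, 2.8, -10.7]
width: 6.6
gripper_force: 38.9
```

{"name": "servo_tool", "arguments": {"rows": [[-0.001,-0.09,0,0,0,-0.229,-1],[-0.0036,-0.18,0,0,0,-0.458,-1],[-0.0036,-0.18,0,0,0,-0.458,-1],[-0.0036,-0.18,0,0,0,-0.458,-1],[-0.0036,-0.18,0,0,0,-0.458,-1],[-0.0036,-0.18,0,0,0,-0.458,-1],[-0.0036,-0.18,0,0,0,-0.458,-1],[-0.0036,-0.18,0,0,0,-0.458,-1],[-0.001,-0.09,0,0,0,-0.229,-1],[0,0,0,0,0,0,-1],[0,0,0,0,0,0,-1]]}}

```text
time: 7.6
tcp_pos: [481.5, -35.2, 87.6]
eef_rot: [3.139, 0.002, -2.443]
contact_force: [4.1, 3.2, -10.8]
width: 7.0
gripper_force: 38.9
```

{"name": "servo_tool", "arguments": {"rows": [[-0.001,-0.09,0,0,0,-0.229,-1],[-0.0036,-0.18,0,0,0,-0.458,-1],[-0.0036,-0.18,0,0,0,-0.458,-1],[-0.0036,-0.18,0,0,0,-0.458,-1],[-0.0036,-0.18,0,0,0,-0.458,-1],[-0.0036,-0.18,0,0,0,-0.458,-1],[-0.0036,-0.18,0,0,0,-0.458,-1],[-0.001,-0.09,0,0,0,-0.229,-1],[0,0,0,0,0,0,-1],[0,0,0,0,0,0,-1],[0,0,0,0,0,0,-1]]}}

```text
time: 8.52
tcp_pos: [509.1, -59.8, 87.3]
eef_rot: [3.139, 0.002, -2.163]
contact_force: [3.9, 4.4, -10.1]
width: 6.7
gripper_force: 38.8
```

```bash
python3 - <<'E'
from h import *
f=grab_frame("top");g=grab_frame("scene");o=get_obs();p=o["tcp_pos"]
print(p,o["eef_rot"],o["contact_force"],o["wrist_torque"],"ang",np.arctan2(50.7-p[1],585.8-p[0])-.1,np.hypot(50.7-p[1],585.8-p[0]))
a=cv2.resize(f["img"][220:280,270:345],None,fx=5,fy=5,interpolation=cv2.INTER_CUBIC);b=cv2.resize(g["img"][205:305,280:360],None,fx=5,fy=5,interpolation=cv2.INTER_CUBIC)
c=np.zeros((500,775,3),np.uint8);c[:300,:375]=a;c[:,375:]=b;save({"img":c},"c2.png")
E
```

```text
[509.09816791 -59.80453202  87.30292623] [ 3.13870115e+00  2.38376905e-03 -2.16327454e+00] [ 3.27297825  4.39532709 -9.28609094] [ 0.86490557 -0.68940718 -0.00473309] ang 0.8640371925767589 134.51551078826114
```

View pics/c2.png

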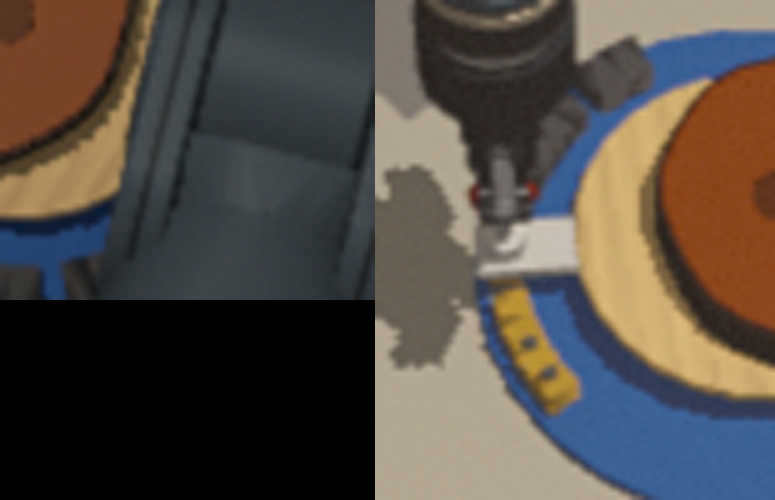

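The ring is held and raised, the arm stands at about 0.864 rad, and the wet slab is clear. Next I lower it gently to just above the brass.

{"name": "servo_tool", "arguments": {"rows": [[0,0,0.06,0,0,0,-1],[0,0,0.06,0,0,0,-1],[0,0,0.06,0,0,0,-1],[0,0,0,0,0,0,-1],[0,0,0,0,0,0,-1],[0,0,0,0,0,0,-1]]}}

```text
time: 9.12
tcp_pos: [509.2, -59.8, 82.3]
eef_rot: [3.139, 0.002, -2.163]
contact_force: [3.2, 5.2, -8.7]
width: 6.7
gripper_force: 39.1
```

{"name": "servo_tool", "arguments": {"rows": [[0,0,0.02,0,0,0,-1],[0,0,0,0,0,0,-0.9],[0,0,0,0,0,0,-0.8],[0,0,0,0,0,0,-0.75],[0,0,0,0,0,0,-0.75],[0,0,0,0,0,0,-0.75]]}}

```text
time: 9.62
tcp_pos: [509.5, -62.0, 83.3]
eef_rot: [-3.141, -0.0, -2.164]
contact_force: [-2.2, 1.7, 1.5]
width: 10.8
gripper_force: 1.2
```

{"name": "servo_tool", "arguments": {"rows": [[0,-0.033,0,0,0,-0.085,-0.75],[0,-0.033,0,0,0,-0.085,-0.75],[0,-0.033,0,0,0,-0.085,-0.75],[0,-0.033,0,0,0,-0.085,-0.75],[0,-0.033,0,0,0,-0.085,-0.75],[0,-0.033,0,0,0,-0.085,-0.75],[0,0,0,0,0,0,-0.75]]}}

```text
time: 10.2
tcp_pos: [511.8, -63.2, 82.5]
eef_rot: [3.135, 0.0, -2.118]
contact_force: [-8.8, 5.0, 6.5]
width: 10.7
gripper_force: 4.7
```

```bash
cat > chk.py <<'E'
from h import *
o=get_obs();p=o["tcp_pos"];a=np.arctan2(50.7-p[1],585.8-p[0])
t=np.array([np.sin(a),-np.cos(a)]);r=-np.array([np.cos(a),np.sin(a)])
F=o["contact_force"]
print("ang",a-.1,"yaw",o["eef_rot"][2]+3.043,"rad",np.hypot(50.7-p[1],585.8-p[0]),"z",p[2],"Ftan",t@F[:2],"Frad",r@F[:2],"Fz",F[2],o["width"])
g=grab_frame("scene");h=cv2.cvtColor(g["img"],cv2.COLOR_RGB2HSV)
m=((h[...,0]<8)|(h[...,0]>172))&(h[...,1]>130)&(h[...,2]>60);m[:200]=0;m[275:]=0;m[:,:285]=0;m[:,330:]=0
ys,xs=np.where(m);print("red",len(xs),xs.mean().round(2),ys.mean().round(2),ys.min(),ys.max())
E
python3 chk.py
```

```text
ang 0.8947446544796573 yaw 0.9248604028378824 rad 135.8682787580981 z 82.53065072307963 Ftan -10.113109486451783 Frad 0.5887189268023159 Fz 6.459122116930656 10.74782935413838
red 5 304.0 245.0 243 247
```

```bash
python3 - <<'E'
from h import *
g=grab_frame("scene")
b=cv2.resize(g["img"][215:290,275:355],None,fx=7.5,fy=7.5,interpolation=cv2.INTER_CUBIC)
save({"img":np.clip(b*1.4,0,255).astype(np.uint8)},"c3.png");o=get_obs();print(o["contact_force"],o["tcp_pos"],o["wrist_torque"])
E
```

```text
[-5.62044287  5.29471431  6.40912316] [512.07341607 -63.42792248  82.5243521 ] [ 0.98749172  1.55180473 -0.03653255]
```

View pics/c3.png

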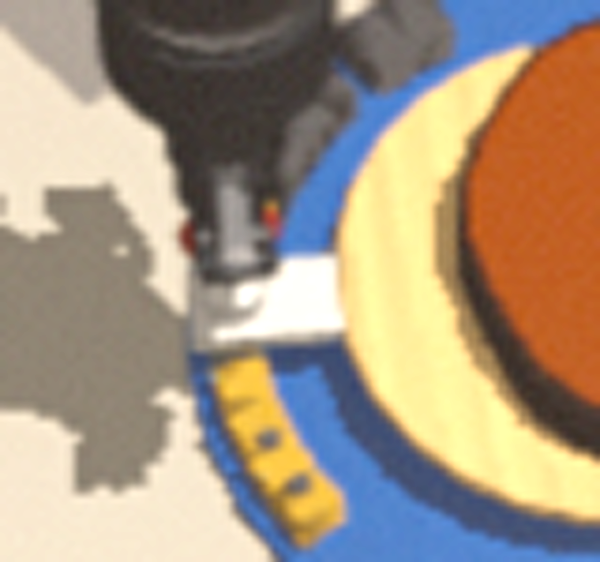

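The arm has moved with the finger and the pin is still riding on the brass. The tool is pressing down slightly through friction, so I raise it 2 mm to relieve that.

{"name": "servo_tool", "arguments": {"rows": [[0,0.05,0,0,0,0,-0.7],[0,0.05,-0.03,0,0,0,-0.7],[0,0,-0.03,0,0,0,-0.7],[0,0,0,0,0,0,-0.7],[0,0,0,0,0,0,-0.7],[0,0,0,0,0,0,-0.7]]}}

```text
time: 10.8
tcp_pos: [512.4, -63.7, 83.8]
eef_rot: [-3.141, -0.0, -2.119]
contact_force: [-0.2, 1.4, 0.5]
width: 12.8
gripper_force: 0.0
```

```bash
python3 chk.py
```

```text
ang 0.9000563430374618 yaw 0.9237675405332646 rad 135.95265589798237 z 83.82469372402667 Ftan -0.8979419609528326 Frad -1.0699497855962654 Fz 0.4864172061523788 12.815298062676082
red 5 306.2 244.2 243 246
```

{"name": "servo_tool", "arguments": {"rows": [[0,-0.04,0,0,0,0,-0.75],[0,-0.04,0,0,0,0,-0.75],[0,-0.04,0,0,0,0,-0.75],[0,-0.04,0,0,0,-0.08,-0.75],[0,-0.04,0,0,0,-0.08,-0.75],[0,-0.04,0,0,0,-0.08,-0.75],[0,-0.04,0,0,0,-0.08,-0.75],[0,0,0,0,0,0,-0.75]]}}

```text
time: 11.52
tcp_pos: [519.0, -67.7, 83.2]
eef_rot: [3.141, -0.0, -2.091]
contact_force: [-1.0, 1.8, -0.8]
width: 10.7
gripper_force: 0.9
```

```bash
python3 chk.py
```

```text
ang 0.9570770381918895 yaw 0.9522889642438335 rad 135.9284126284862 z 83.15557927673191 Ftan -1.7219458085046424 Frad -1.0746332174164344 Fz -0.7901863057886302 10.679933238137084
red 2 300.0 250.5 250 251
```

{"name": "servo_tool", "arguments": {"rows": [[0,-0.03,0,0,0,-0.08,-0.75],[0,-0.03,0,0,0,-0.08,-0.75],[0,0,0,0,0,0,-0.75],[0,0,0,0,0,0,-0.75]]}}

```text
time: 11.9
tcp_pos: [520.7, -68.7, 83.6]
eef_rot: [3.141, -0.0, -2.077]
contact_force: [-1.4, 1.4, -1.3]
width: 10.7
gripper_force: 0.9
```

```bash
python3 chk.py
```

```text
ang 0.9714093394609976 yaw 0.9657831140444659 rad 135.98376693439803 z 83.55541511233162 Ftan -1.843760691393701 Frad -0.5327955282267813 Fz -1.2768164492284686 10.743559922015478
red 4 300.25 251.5 250 253
```

Ring is at about 0.956 rad, near the leading edge of the notch. I continue in small steps.

{"name": "servo_tool", "arguments": {"rows": [[0,-0.03,0,0,0,-0.08,-0.75],[0,-0.03,0,0,0,-0.08,-0.75],[0,0,0,0,0,0,-0.75],[0,0,0,0,0,0,-0.75]]}}

```text
time: 12.28
tcp_pos: [522.3, -69.4, 83.7]
eef_rot: [3.142, -0.0, -2.063]
contact_force: [-2.1, 1.3, -1.1]
width: 10.8
gripper_force: 1.0
```

```bash
python3 chk.py
```

```text
ang 0.9843452104913618 yaw 0.9798883024485883 rad 135.9134880907502 z 83.67335979814241 Ftan -2.4852368889974468 Frad -0.16279266097992218 Fz -1.1079427526763643 10.784397019006617
red 4 300.5 252.0 251 253
```

{"name": "servo_tool", "arguments": {"rows": [[0,-0.03,0,0,0,-0.08,-0.75],[0,0,0,0,0,0,-0.75],[0,0,0,0,0,0,-0.75]]}}

```text
time: 12.58
tcp_pos: [522.5, -69.6, 83.6]
eef_rot: [3.14, -0.0, -2.056]
contact_force: [-3.7, 1.5, -0.1]
width: 10.5
gripper_force: 2.2
```

```bash
python3 chk.py
```

```text
ang 0.9860449804436094 yaw 0.9870171144823683 rad 135.91449953723298 z 83.6372526226167 Ftan -4.003201869509429 Frad 0.42168288407160304 Fz -0.14825911830048139 10.534122820880887
red 5 300.6 251.6 250 253
```

The far wall is blocking (force rising with no motion), so the pin has probably dropped in. I back off, open, rise and look.

{"name": "servo_tool", "arguments": {"rows": [[0,0.07,0,0,0,0,-0.7],[0,0,0,0,0,0,-0.6],[0,0,0,0,0,0,-0.3],[0,0,0,0,0,0,0],[0,0,0,0,0,0,0],[0,0,-0.4,0,0,0,0],[0,0,-0.8,0,0,0,0],[0,0,-0.8,0,0,0,0],[0,0,-0.8,0,0,0,0],[0.6,0,-0.8,0,0,0,0],[0.9,0,-0.8,0,0,0,0],[0.9,0,-0.5,0,0,0,0],[0.9,0,0,0,0,0,0],[0.9,0,0,0,0,0,0],[0,0,0,0,0,0,0],[0,0,0,0,0,0,0]]}}

```text
time: 13.97
tcp_pos: [462.2, -181.5, 231.9]
eef_rot: [-3.14, 0.0, -2.059]
contact_force: [-0.1, 0.9, -0.2]
width: 42.5
gripper_force: 0.0
```

```bash
python3 - <<'E'
from h import *
f=grab_frame("top");g=grab_frame("scene");print(get_obs()["tcp_pos"])
for F,w in((f,(290,345,220,280)),(g,(280,340,210,290))):
    h=cv2.cvtColor(F["img"],cv2.COLOR_RGB2HSV);m=((h[...,0]<8)|(h[...,0]>172))&(h[...,1]>130)&(h[...,2]>60)
    k=np.zeros_like(m);k[w[2]:w[3],w[0]:w[1]]=1;ys,xs=np.where(m&k)
    if len(xs)==0: print("none");continue
    P=np.array([pt(F,x,y) for x,y in zip(xs,ys)]);print(len(xs),xs.min(),xs.max(),ys.min(),ys.max(),xs.mean(),ys.mean(),np.sort(P[:,2]).round(),P.mean(0).round(1))
    for z in(84,91):
        p=onz(F,(xs.min()+xs.max())/2,(ys.min()+ys.max())/2,z);print(z,p.round(1),np.arctan2(50.7-p[1],585.8-p[0])-.1,np.hypot(50.7-p[1],585.8-p[0]))
b=cv2.resize(g["img"][215:290,275:335],None,fx=7,fy=7,interpolation=cv2.INTER_CUBIC);a=cv2.resize(f["img"][225:285,285:335],None,fx=7,fy=7,interpolation=cv2.INTER_CUBIC)
c=np.zeros((525,770,3),np.uint8);c[:,:420]=b;c[:420,420:]=a;save({"img":np.clip(c*1.4,0,255).astype(np.uint8)},"c4.png")
E
```

```text
[ 462.68733403 -180.10207429  231.2963999 ]
30 315 326 246 251 320.5 248.5 [ 72.  74.  75.  80.  92.  93.  93.  93.  94.  94.  95.  96.  96.  97.
  97.  97.  97.  97.  98.  99.  99.  99.  99. 100. 100. 100. 100. 100.
 101. 103.] [522.9 -68.9  94.3]
84 [523.6 -69.3  84. ] 0.9928657624272043 135.13229092236
91 [523.1 -69.   91. ] 0.9885011093863495 135.12114123791474
50 300 311 248 254 305.54 250.72 [  71.   72.   72.   74.   74.   75.   75.   75.   75.   76.   77.   77.
   77.   78.   78.   79.   83.   83.   83.   85.   85.   88.   89.   91.
   91.   92.   92.   93.   95.   96.   96.   96.   96.   97.   97.   97.
   98.   98.   99.   99.  100.  100.  100.  100.  100.  100.  101.  101.
  104. 1219.] [535.4 -76.8 110.9]
84 [523.1 -68.5  84. ] 0.9865609085990107 134.70228562749716
91 [526.4 -70.9  91. ] 1.016019688405066 135.30532763213398
```

View pics/c4.png

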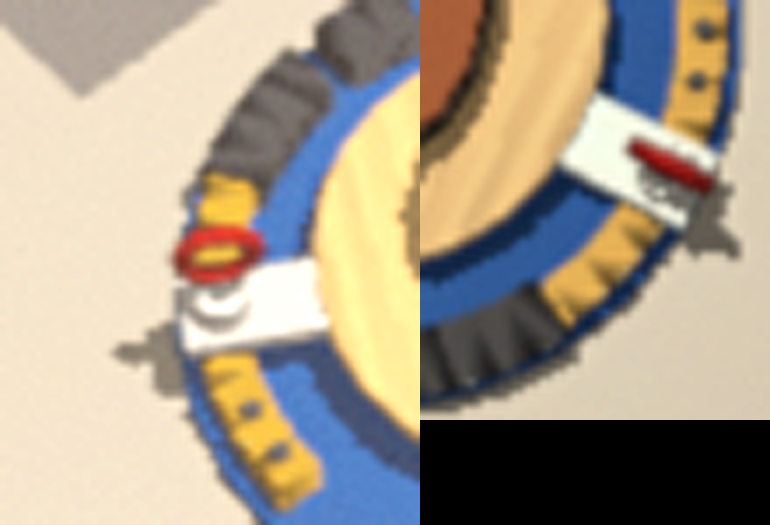

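Both views put the ring centre at (523,-69) when I assume the home height of 84 mm, and disagree by about 4 mm if it were still 7 mm up. The depth readings of the ring (72–101 mm) also match the home readings from the start. The pin is home in the brass notch and the gripper is clear, so I'm handing in.

```bash
python3 -c "
from rig import *
print(get_obs()['qd'].round(3));print(finish_job())"
```

```text
[ 0.017  0.004 -0.005 -0.002 -0.001 -0.001]
the job is handed in; nothing more can be done
None
```

Job handed in at about 14 s: the table is turned on to the brass notch at about 0.98 rad, both cameras show the pin home there, the wet slab was not touched, and the gripper is clear.

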